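# Put the lock-nut bin away with its scoop on the lip

### The job

Put the lock-nut bin (the pull-out bin with the yellow label and side rims) away in the bench rack with its scoop on it: the scoop must hang from its own hook over the bin's front rim, on the outside, bowl down and clear of the bench, and the bin must be slid fully home. Leave the other two bins and everything else on the bench where they are.

Things in the scene. Friction and masses are not known exactly. Their poses are not given: they have to be found in the camera images.
- scoop_grip (a point): Middle of the red round grip (16 mm diameter, x = -30 to +22 mm) of an aluminium scoop lying on its belly, this point 40 mm above the bench. Axes: x along the scoop to the bowl's mouth, y across, z up out of the bowl. Bowl: x = +35 to +125 mm, 64 mm wide, 40 mm deep, flat belly at z = -40 mm. Behind the grip a 9 mm rod runs to x = -50 mm and bends down into a hook (see hook_tip).
- hook_tip (a point): In the scoop's hook lip, 4 mm short of its free end; 36 mm behind and 35 mm below the grip point (same axes). The J hook opens towards the bowl: the bend's inner face is 59.5 mm behind the grip point, then the 9 mm lip runs forward 35 mm below the handle rod (rod centres), ending 32 mm behind the grip point. Mouth 26 mm wide, 27 mm deep.
- bowl_tip (a point): Middle of the front edge of the scoop's bowl floor, 125 mm ahead of the grip point and 38.5 mm below it (same axes).
- scoop: The whole scoop, 194 mm long, 48 mm high, about 0.2 kg, same axes; origin on its underside, 40 mm below the grip point. Hung on a rim, its x points down, its belly faces the bin and rests on the front wall, and the bowl stands out 10 to 18 degrees from plumb.
- nuts_lip (a point): Lock-nut bin: grey steel, yellow label and yellow side rims, hex nuts to 60 mm below the rim; 136 mm wide, 220 deep, open top. Point: middle of the top of its front rim, 250 mm above the bench, moving with the bin. x into the rack (way home), y along the rim, z up. Rim: a 10 mm bead centred 5 mm below the point, 128 mm long, on an upright wall 4 mm thick (centred on x = 0) reaching 136 mm down.
- bin_nuts (a joint): How far the lock-nut bin is pulled out of the rack, in m: 0 is fully home (a firm stop), larger is farther out towards the robot. It slides level on runners with about 4 N of friction and stays where it is left. Below the pulled-out bin is free space.
- bolts_lip (a point): Neighbouring bin of the same shape with a white label, full of bolts: middle of the top of its front rim; axes as for the lock-nut bin. It slides just as easily and may stand out up to 50 mm. The bins stand side by side at 155 mm in any order; the fixed teal rack below and between them begins 12 mm behind the front of a bin that is home and is 163 mm high.
- washers_lip (a point): Neighbouring bin of the same shape with a white label, full of flat washers: middle of the top of its front rim; axes as for the lock-nut bin.
- carton: Bystander: small closed cardboard carton, 110 x 80 x 50 mm (x, y, z); origin at the centre of its underside.
- bolt_a: Bystander: large hex bolt standing on its head near the scoop's grip, head 35 mm wide, 77 mm tall; origin at the centre of its underside.
- bolt_b: Bystander: hex bolt standing on its head near the scoop's bowl, head 31 mm wide, 60 mm tall; origin at the centre of its underside.
- wrench: Bystander: steel wrench 180 mm long lying flat in front of the rack; origin at its middle, on the bench, x along it.
- jar: Bystander: small jar beside the carton, 44 mm diameter, 65 mm tall; origin at the centre of its underside.
- spray: Bystander: spray can standing at one side, 54 mm diameter, 170 mm tall; origin at the centre of its underside.
- oil: Bystander: oil bottle standing at the other side (beyond these two, far out at the sides, stand a flat bench scale and a 200 mm tall drawer cabinet), 52 mm diameter, 150 mm tall; origin at the centre of its underside.
Things that resemble listed ones, but are neither listed nor needed, are in the scene too. Leave any black look-alike of the scoop alone.

How it is judged:
By the outcome, as a careful person would: the job done as asked, in the order asked, and still so for the second after the job is handed in, with the robot touching nothing.
It also fails if it takes over 61 s, if anything falls off the work surface, if the arm or the gripper's body presses on something with over 40 N, if the wrist force passes 120 N, or if a joint passes its speed limit or range.

### The arm

A 6-joint arm with a two-finger parallel gripper is mounted at the origin on the work surface. World frame = base frame: x ahead of the robot, y to its left, z up, the work surface at z = 0. Lengths are in m, angles in degrees, forces in N, time in s.
With the tool pointing down it reaches from about 0.275 to 0.975 m from the base axis. Payload 8.4 kg.
Tool frame: the origin (TCP) lies midway between the tips of the shut fingers; the grasp point (between the pads) lies 19 mm behind it; z points along the fingers, y is the line along which they close (so a half turn about z gives the same grasp; the last joint's range is limited). The gripper opens to 92 mm and grips with 3 to 60 N. Pads are 20 mm wide; open, the fingers measure 128 mm over their backs; the gripper's body (75 mm by 189 mm) begins 69 mm behind the grasp point.
Start: joints at [-0.138, 20.225, 93.587, -0, 66.188, -0.138], TCP at [0.625, -0, 0.215] pointing down, gripper open.
Joint ranges: [-150.9, 150.9], [-52.94, 120.26], [3.33, 152.33], [-74.26, 254.26], [0, 154.13], [-172.89, 172.89]. Speed limits (degrees/s): [127.2, 127.2, 159.86, 180, 180, 180].

### API

Orientations are given as [roll, pitch, yaw] about the fixed x, y, z axes, in that order (R = Rz(yaw) Ry(pitch) Rx(roll)).
In Python, from rig import env, get_image, camera_model, silhouettes, pinpoint gives the robot as it stands. The module is installed in compiled form; this text tells all that it offers.
- The arm moves only by the shell command python3 -m inch 'ROWS' [FORCE]. ROWS is JSON, a list of rows, each an object of numbers: "jaw": the closure, from -1 (fully open) to 1 (shut), so that 0 is half open; "x", "y", "z": the shift along the tool's x, y, z in mm; "wx", "wy", "wz": the turn, a rotation vector about the tool's x, y, z in rad. In form: [{"jaw": .., "x": .., "y": .., "z": .., "wx": .., "wy": .., "wz": ..}, ...]. A call has 1 to 5 rows; each row is the pose to reach, as a shift and turn from the pose commanded when the call began, along the tool's axes at that moment; what a row does not reach only later rows make up. A row lasts 1/10 s, in which the tool goes at most 50 mm and 8.59 degrees, less where a joint would pass 70% of its speed; a pose out of reach is approached as far as the arm can. A call with a gripper value outside its range is refused whole. The fingers move at their own pace and stop on an object; FORCE is the grip in N (left out, the last holds). Time passes only in rows, so rows that repeat a pose let the fingers close. It gives the time, the measured TCP pose, the force, the opening and the grip force at its end, in the units of the state.
- env.read_state(): the state, without advancing time (a new reading comes with each control period).
- get_image(name): name is "scene" or "side" or "wrist"; returns the picture (420x560x3 uint8, red, green, blue); there is no depth.
- camera_model(name): a dict with "mtx" (3x3 intrinsics, pixels), "distortion" ([k1, k2, p1, p2, k3] as OpenCV has them; the pictures are not rectified), "T" (4x4, takes a point from camera to world coordinates). Camera axes: x right, y up, looking along -z (the intrinsics and any distortion apply to the point x, -y, -z); pixel columns grow to the right and rows downward; lengths in m; the calibration is good to about 2 mm. A picture is of the moment at which its call begins: read the wrist's pose just before it. camera_model takes no time and is no camera call; for the wrist camera it gives the pose at the moment of the call.
- env.sign_off(): hands the job in; it is judged then, once.
Trained networks look in the newest picture that a camera, given by its name, has taken for a name from the list of things; names that differ only in an ending like _2 or _b are one class to them, and where a whole thing is asked for, a point or a joint stands for the part that bears it (a point fixed in the world has none). Each returns a list of dicts, best first, with "confidence" (0 to 1); they miss things now and then, are a little off and sometimes report something else, mostly with a low value. They report only what shows in the picture. A call takes as long as a camera call. They do not tell look-alikes from the thing itself.
- silhouettes(target, camera): "pixels" (420x560 bool, what is visible of it).
- pinpoint(target, camera): "location" ([x, y, z] in m, in world coordinates, good to about 4 mm: a listed point, or the origin of a listed thing).
The state is a dict: "time_s": time; "joints": joint angles; "joint_vel": joint speeds; "joint_torque": joint torques, N m; "ee_pos": TCP position; "orientation": TCP orientation; "contact_force": force on the tool from outside, world axes, zero at the start; "wrist_torque": the same for the moment, N m; "grip_width": finger opening in m; "grasp_force": force on a finger pad.
Only numpy, scipy, OpenCV 4.12 (cv2) and the standard library are available. Lean on these libraries where they do the work, as an engineer would, in place of code of your own. Each camera call takes 0.05 s, during which the arm holds its last target. There are 200 camera calls.

## Working session

There is one attempt and no reset: what is moved stays moved. The work goes in short steps, Python scripts to look and compute and a shell command to move; the robot and the scene stay as the last step left them, time stands still between calls to the robot, and variables do not carry over. Pictures are saved under pics/ and viewed, at most 12 in all, crops included, and the job is handed in when it is done.

```bash
mkdir -p pics; ls; cat > h.py <<'E'
from rig import env,get_image,camera_model,silhouettes,pinpoint
import numpy as np,cv2
from scipy.spatial.transform import Rotation as R
def save(n,f,crop=None,s=1):
    im=get_image(n)[:,:,::-1]
    if crop: a,b,c,d=crop; im=im[b:d,a:c]
    if s!=1: im=cv2.resize(im,None,fx=s,fy=s,interpolation=cv2.INTER_CUBIC)
    cv2.imwrite('pics/'+f,im)
def pp(t,c):
    for d in pinpoint(t,c)[:3]: print(t,c,np.round(d['location'],4),round(d['confidence'],2),np.round(proj(c,d['location'])))
def proj(c,p):
    m=camera_model(c); T=np.linalg.inv(m['T']); q=T[:3,:3]@np.array(p)+T[:3,3]
    q=np.array([q[0],-q[1],-q[2]])
    return cv2.projectPoints(q.reshape(1,1,3),np.zeros(3),np.zeros(3),np.array(m['mtx']),np.array(m['distortion']))[0].ravel()
E
python3 - <<'E'
from h import *
a=get_image('scene');b=get_image('side')
im=np.hstack([a,b])[:,:,::-1]
cv2.imwrite('pics/a.png',a[:,:,::-1]);cv2.imwrite('pics/b.png',b[:,:,::-1])
for c in('scene','side'):
  for t in('scoop_grip','hook_tip','bowl_tip','nuts_lip','bolts_lip','washers_lip','bolt_a','bolt_b','carton','jar','spray','oil','wrench'): pp(t,c)
print(env.read_state())
E
```

```text
pics
scoop_grip scene [ 0.271  -0.5126  0.0426] 0.55 [253. 165.]
scoop_grip scene [ 0.4197 -0.3167  0.0382] 0.47 [248. 196.]
hook_tip scene [ 0.6262 -0.1681  0.2512] 0.28 [218. 188.]
bowl_tip scene [ 0.2122 -0.4022 -0.0036] 0.85 [276. 180.]
bowl_tip scene [ 0.5366 -0.2797  0.0016] 0.69 [229. 217.]
nuts_lip scene [0.574  0.1449 0.253 ] 0.96 [280. 230.]
bolts_lip scene [ 0.6253 -0.1648  0.2502] 0.72 [218. 188.]
bolts_lip scene [ 0.4225 -0.3152 -0.    ] 0.36 [248. 204.]
bolt_a scene [ 0.4194 -0.3163  0.0391] 0.54 [248. 196.]
bolt_b scene [ 0.4194 -0.3163  0.0391] 0.54 [248. 196.]
carton scene [0.4034 0.2684 0.0005] 0.63 [339. 286.]
carton scene [ 0.6239 -0.0139  0.2499] 0.19 [240. 210.]
jar scene [ 0.3921  0.3489 -0.0049] 0.74 [357. 301.]
spray scene [0.4647 0.4956 0.0009] 0.58 [372. 341.]
oil scene [ 0.4498 -0.5237  0.0029] 0.71 [220. 183.]
wrench scene [0.4479 0.0175 0.0014] 0.61 [287. 249.]
wrench scene [ 0.4221 -0.3177  0.038 ] 0.32 [247. 196.]
scoop_grip side [ 0.4266 -0.3112  0.0411] 0.98 [311. 315.]
scoop_grip side [ 0.2715 -0.5104  0.0412] 0.6 [291. 395.]
hook_tip side [ 0.3879 
[... 1035 characters left out ...]
 1.4, 'joints': array([-1.38612572e-01,  2.02262605e+01,  9.35893424e+01,  4.84150694e-04,
        6.61875686e+01, -1.35813801e-01]), 'joint_vel': array([ 0.02967059,  0.11527303, -0.00692218, -0.03804866,  0.04717267,
       -0.00930766]), 'joint_torque': array([-4.08504875e-04, -5.93761826e+01, -3.34566307e+01,  6.97153620e-02,
        1.59128284e-02, -2.60046653e-05]), 'ee_pos': array([ 6.24978413e-01, -9.19653852e-06,  2.14555618e-01]), 'orientation': array([-1.79996829e+02, -4.50441762e-04,  8.99970057e+01]), 'contact_force': array([0.66816696, 0.13060595, 0.32254015]), 'wrist_torque': array([-0.03348324,  0.02486117,  0.02526366]), 'grasp_force': 0.0, 'grip_width': 0.09177024227098182}
```

```bash
python3 - <<'E'
import cv2,numpy as np
a=cv2.imread('pics/a.png');b=cv2.imread('pics/b.png')
c=cv2.resize(b[270:420,220:400],None,fx=3,fy=3,interpolation=cv2.INTER_CUBIC)
cv2.imwrite('pics/c.png',c)
E
```

```text
(no output)
```

View pics/a.png

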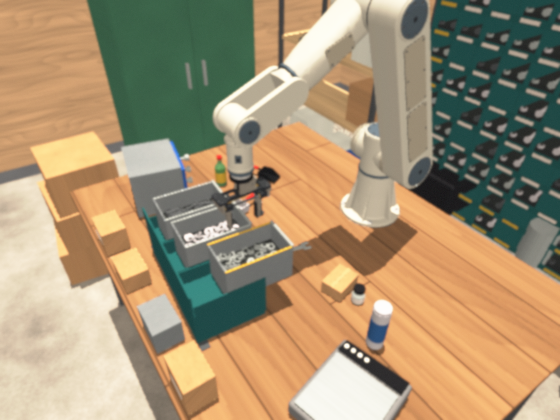

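View pics/b.png

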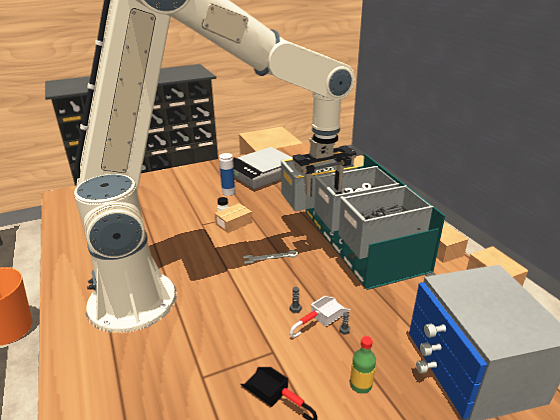

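View pics/c.png

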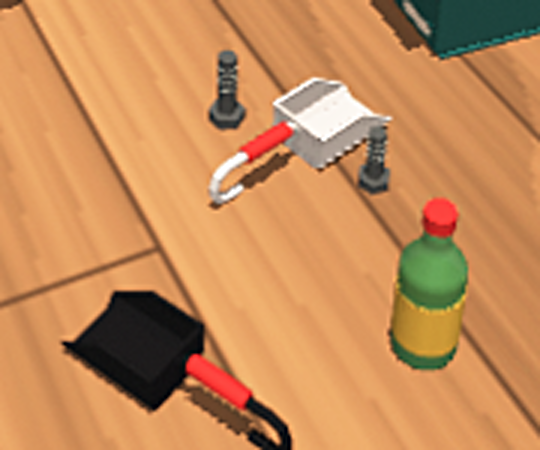

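The candidates are the aluminium scoop with red grip at side (311,315) and the black look-alike at (291,395). The crop confirms the aluminium one, with bolt_a at (295,309) and bolt_b at (345,331). The nut bin, with yellow rims, is the left one at scene (280,230), pulled out about 50 mm. I'll compute the leaning pre-grasp next.

```bash
cat >> h.py <<'E'
def Rt(y,z):
    y=np.array(y,float);z=np.array(z,float);z/=np.linalg.norm(z);y-=z*(y@z);y/=np.linalg.norm(y)
    return np.column_stack([np.cross(y,z),y,z])
def st():
    s=env.read_state();return np.array(s['ee_pos']),R.from_euler('xyz',s['orientation'],degrees=True).as_matrix(),s
def go(pos,Rm):
    p,r,s=st();d=r.T@(np.array(pos)-p)*1000;w=R.from_matrix(r.T@Rm).as_rotvec()
    print('mm',np.round(d,1),'rot',np.round(w,3),'deg',round(np.degrees(np.linalg.norm(w)),1))
def grasp(g,yaw,lam,back,past=.015):
    a=np.radians(yaw);l=np.radians(lam);h=np.array([np.cos(a),np.sin(a),0])
    z=np.sin(l)*h-np.cos(l)*np.array([0,0,1]);y=[np.sin(a),-np.cos(a),0]
    return np.array(g)+z*(past-back),Rt(y,z)
E
python3 - <<'E'
from h import *
P,M=grasp([.422,-.3145,.04],17.8,40,.13);print(P)
go(P,M)
go(P,Rt([np.sin(.31),-np.cos(.31),0],[0,0,-1]))
E
```

```text
[ 0.35161805 -0.33709717  0.12809511]
mm [-337.1 -273.3   86.5] rot [-0.439  0.602  1.206] deg 81.2
mm [-337.1 -273.3   86.5] rot [-0.     0.     1.261] deg 72.2
```

```bash
python3 -m inch '[{"jaw":-1,"z":-40},{"jaw":-0.5,"z":-80},{"jaw":0,"z":-80}]'
python3 -m inch '[{"jaw":0,"x":-60,"y":-50,"wz":0.15},{"jaw":0,"x":-120,"y":-100,"wz":0.3},{"jaw":0,"x":-180,"y":-150,"wz":0.45},{"jaw":0,"x":-240,"y":-200,"wz":0.6},{"jaw":0,"x":-240,"y":-200,"wz":0.6}]'
python3 - <<'E'
from h import *
P,M=grasp([.422,-.3145,.04],17.8,40,.13);go(P+[0,0,.08],M);print(env.read_state()['joints'])
E
```

```text
mm [-337.1 -273.3    6.5] rot [-0.439  0.602  1.206] deg 81.2
[-1.38612572e-01  2.02262605e+01  9.35893424e+01  4.84150694e-04
  6.61875686e+01 -1.35813801e-01]schema error: expected keys jaw, x, y, z, wx, wy, wz
schema error: expected keys jaw, x, y, z, wx, wy, wz
```

```bash
python3 -m inch '[{"jaw":-1,"x":0,"y":0,"z":-40,"wx":0,"wy":0,"wz":0},{"jaw":-0.5,"x":0,"y":0,"z":-80,"wx":0,"wy":0,"wz":0},{"jaw":0,"x":0,"y":0,"z":-80,"wx":0,"wy":0,"wz":0}]'
python3 -m inch '[{"jaw":0,"x":-240,"y":-200,"z":0,"wx":0,"wy":0,"wz":0.6},{"jaw":0,"x":-240,"y":-200,"z":0,"wx":0,"wy":0,"wz":0.6},{"jaw":0,"x":-240,"y":-200,"z":0,"wx":0,"wy":0,"wz":0.6},{"jaw":0,"x":-240,"y":-200,"z":0,"wx":0,"wy":0,"wz":0.6},{"jaw":0,"x":-240,"y":-200,"z":0,"wx":0,"wy":0,"wz":0.6}]'
python3 - <<'E'
from h import *
P,M=grasp([.422,-.3145,.04],17.8,40,.13);go(P+[0,0,.08],M);print(env.read_state()['joints'])
E
```

```text
time_s: 1.7
ee_pos: [0.6278, -0.0, 0.3005]
orientation: [179.5, -0.0, 90.0]
contact_force: [0.8, -0.2, 0.1]
grip_width: 0.0778
grasp_force: 0.0
time_s: 2.2
ee_pos: [0.4634, -0.1931, 0.2943]
orientation: [180.0, 0.0, 55.3]
contact_force: [-0.3, -0.1, 0.1]
grip_width: 0.0462
grasp_force: 0.0
mm [-182.   -10.1   86.2] rot [-0.228  0.673  0.628] deg 54.3
[-2.27905720e+01  4.94781029e+00  1.02787380e+02 -7.77638038e-03
  7.22562906e+01  1.18788938e+01]
```

```bash
python3 -m inch '[{"jaw":0,"x":-100,"y":-5,"z":0,"wx":-0.11,"wy":0.34,"wz":0.31},{"jaw":0,"x":-182,"y":-10,"z":20,"wx":-0.23,"wy":0.67,"wz":0.63},{"jaw":0,"x":-182,"y":-10,"z":50,"wx":-0.23,"wy":0.67,"wz":0.63},{"jaw":0,"x":-182,"y":-10,"z":50,"wx":-0.23,"wy":0.67,"wz":0.63},{"jaw":0,"x":-182,"y":-10,"z":50,"wx":-0.23,"wy":0.67,"wz":0.63}]'
python3 -m inch '[{"jaw":0,"x":0,"y":0,"z":0,"wx":0,"wy":0,"wz":0}]'
python3 - <<'E'
from h import *
P,M=grasp([.422,-.3145,.04],17.8,40,.13);go(P+[0,0,.08],M);print(env.read_state()['joints'])
E
```

```text
time_s: 2.7
ee_pos: [0.352, -0.339, 0.2436]
orientation: [177.0, -28.7, 29.8]
contact_force: [0.4, 0.4, 0.2]
grip_width: 0.0461
grasp_force: 0.0
time_s: 2.8
ee_pos: [0.3502, -0.3382, 0.2421]
orientation: [177.4, -28.7, 29.5]
contact_force: [0.8, -0.6, -0.2]
grip_width: 0.0456
grasp_force: 0.0
mm [-14.8  -1.7  30.7] rot [-0.069  0.193  0.173] deg 15.3
[-65.02142836   5.64854964 114.9928235   32.72419302  63.00118199
 -19.92251028]
```

```bash
python3 -m inch '[{"jaw":0,"x":-15,"y":-2,"z":31,"wx":-0.07,"wy":0.19,"wz":0.17},{"jaw":0,"x":-15,"y":-2,"z":31,"wx":-0.07,"wy":0.19,"wz":0.17},{"jaw":0,"x":-15,"y":-2,"z":31,"wx":-0.07,"wy":0.19,"wz":0.17}]'
python3 - <<'E'
from h import *
print(env.read_state()['joints'])
save('wrist','w1.png')
for t in('scoop_grip','hook_tip','bowl_tip','bolt_a','bolt_b'): pp(t,'wrist')
P,M=grasp([.422,-.3145,.04],17.8,40,.13);go(P,M)
E
```

```text
time_s: 3.1
ee_pos: [0.3542, -0.3337, 0.2084]
orientation: [179.8, -39.8, 18.5]
contact_force: [-1.2, 0.3, 0.1]
grip_width: 0.0461
grasp_force: 0.0
[-71.69438285   9.57780077 121.6205391   47.90995249  59.56489762
 -29.42128538]
scoop_grip wrist [ 0.4187 -0.3117  0.0397] 0.9 [274. 238.]
hook_tip wrist [ 0.3869 -0.3175  0.0073] 0.8 [270. 269.]
bowl_tip wrist [ 0.5439 -0.2796  0.0034] 0.81 [280. 164.]
bolt_a wrist [ 0.4978 -0.3614  0.0017] 0.87 [324. 207.]
bolt_a wrist [ 0.4223 -0.2315  0.0018] 0.76 [220. 226.]
bolt_b wrist [ 0.4978 -0.3614  0.0017] 0.87 [324. 207.]
bolt_b wrist [ 0.4223 -0.2315  0.0018] 0.76 [220. 226.]
mm [-56.7  -0.9  60.9] rot [-0.002  0.005  0.018] deg 1.1
```

View pics/w1.png

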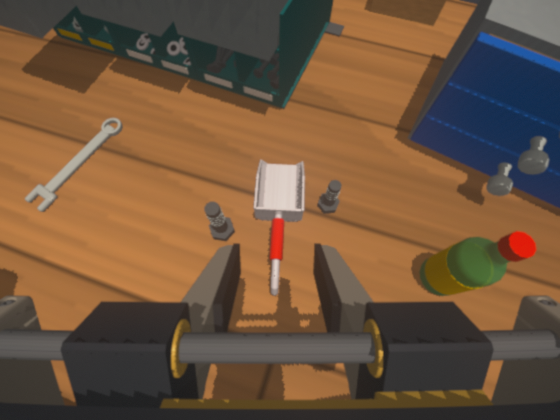

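```bash
python3 -m inch '[{"jaw":0,"x":-28,"y":0,"z":30,"wx":0,"wy":0,"wz":0},{"jaw":0,"x":-40,"y":0,"z":45,"wx":0,"wy":0,"wz":0},{"jaw":0,"x":-40,"y":0,"z":45,"wx":0,"wy":0,"wz":0}]'
cat >> h.py <<'E'
def bp(c,uv,h):
    m=camera_model(c);T=np.array(m['T'])
    n=cv2.undistortPoints(np.array(uv,float).reshape(-1,1,2),np.array(m['mtx']),np.array(m['distortion'])).reshape(-1,2)
    d=np.column_stack([n[:,0],-n[:,1],-np.ones(len(n))])@T[:3,:3].T
    return T[:3,3]+d*((h-T[2,3])/d[:,2])[:,None]
E
python3 - <<'E'
from h import *
im=get_image('wrist').astype(int);cv2.imwrite('pics/w2.png',im[:,:,::-1].astype(np.uint8))
r=(im[...,0]>130)&(im[...,1]<70)&(im[...,2]<70);r[:,380:]=0;r[:,:180]=0
n,l,s,_=cv2.connectedComponentsWithStats(r.astype(np.uint8));k=1+s[1:,4].argmax();print(s[k])
v,u=np.nonzero(l==k)
X=bp('wrist',np.column_stack([u,v]),.044)
c=X.mean(0);w=np.linalg.svd((X-c)[:,:2],full_matrices=False)[2][0];t=(X-c)[:,:2]@w
w=w*np.sign(w[0]);print('red c',c,'yaw',np.degrees(np.arctan2(w[1],w[0])),'len',np.ptp(t),'mid->grip',c[:2]+w*(t.max()+t.min())/2*np.sign(1)+w*.004)
for t in('scoop_grip','hook_tip','bowl_tip'): pp(t,'wrist')
m=max((d for d in silhouettes('scoop','wrist')),key=lambda d:d['confidence'])['pixels']
v,u=np.nonzero(m);print(u.min(),u.max(),v.min(),v.max())
E
```

```text
time_s: 3.7
ee_pos: [0.3536, -0.3353, 0.1485]
orientation: [179.7, -39.7, 18.8]
contact_force: [0.3, -0.9, -0.1]
grip_width: 0.0457
grasp_force: 0.0
[267 197  17  49 683]
red c [ 0.41649274 -0.31404235  0.044     ] yaw 15.657399161458605 len 0.05307665089232684 mid->grip [ 0.42005045 -0.31304518]
scoop_grip wrist [ 0.4187 -0.3094  0.0405] 0.67 [271. 219.]
hook_tip wrist [ 0.3879 -0.3212  0.003 ] 0.64 [272. 258.]
bowl_tip wrist [ 0.542  -0.28    0.0006] 0.91 [280. 142.]
249 308 134 286
```

```bash
python3 - <<'E'
from h import *
P,M=grasp([.420,-.3128,.04],16,40,.0);go(P,M);print(P)
P,M=grasp([.420,-.3128,.04],16,40,.05);go(P,M)
E
```

```text
mm [-17.   -2.9 145.5] rot [-0.021  0.004  0.04 ] deg 2.6
[ 0.42926831 -0.31014236  0.02850933]
mm [-17.2  -3.9  95.5] rot [-0.021  0.004  0.04 ] deg 2.6
```

```bash
python3 -m inch '[{"jaw":0,"x":-17,"y":-3,"z":40,"wx":-0.02,"wy":0,"wz":0.04},{"jaw":0,"x":-17,"y":-3,"z":80,"wx":-0.02,"wy":0,"wz":0.04},{"jaw":0,"x":-17,"y":-3,"z":115,"wx":-0.02,"wy":0,"wz":0.04},{"jaw":0,"x":-17,"y":-3,"z":145,"wx":-0.02,"wy":0,"wz":0.04},{"jaw":0,"x":-17,"y":-3,"z":145,"wx":-0.02,"wy":0,"wz":0.04}]'
python3 -m inch '[{"jaw":0,"x":0,"y":0,"z":0,"wx":0,"wy":0,"wz":0}]'
python3 - <<'E'
from h import *
P,M=grasp([.420,-.3128,.04],16,40,.0);go(P,M);print(st()[2]['joints'])
save('wrist','w3.png')
E
```

```text
time_s: 4.45
ee_pos: [0.4294, -0.3079, 0.0263]
orientation: [-179.6, -39.8, 15.9]
contact_force: [-0.3, -0.9, 0.1]
grip_width: 0.0461
grasp_force: 0.0
time_s: 4.55
ee_pos: [0.4287, -0.3092, 0.0282]
orientation: [-179.8, -39.8, 15.9]
contact_force: [0.7, 0.0, -0.4]
grip_width: 0.0459
grasp_force: 0.0
mm [ 0.4  1.1 -0. ] rot [-0.003  0.003 -0.001] deg 0.3
[-61.11329886  30.66477185 126.52081455  74.87239783  40.31901243
 -53.96488141]
```

View pics/w3.png

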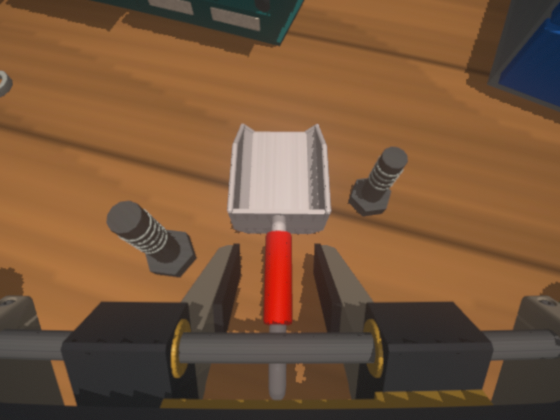

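The red grip (v 232–322, u≈277) is centred between the fingers, and the bolts at (165,245) and (370,195) are clear. Closing now.

```bash
python3 -m inch '[{"jaw":1,"x":0,"y":0,"z":0,"wx":0,"wy":0,"wz":0},{"jaw":1,"x":0,"y":0,"z":0,"wx":0,"wy":0,"wz":0},{"jaw":1,"x":0,"y":0,"z":0,"wx":0,"wy":0,"wz":0},{"jaw":1,"x":0,"y":0,"z":0,"wx":0,"wy":0,"wz":0},{"jaw":1,"x":0,"y":0,"z":0,"wx":0,"wy":0,"wz":0}]' 45
python3 - <<'E'
from h import *
p,M,_=st();go(p+[-0,0,.12],M);go(p+[0,0,.32],M)
E
```

```text
time_s: 5.1
ee_pos: [0.4284, -0.3097, 0.028]
orientation: [-179.8, -39.8, 15.9]
contact_force: [-4.6, -1.2, 5.8]
grip_width: 0.0146
grasp_force: 45.0
mm [ 76.8  -0.3 -92.2] rot [0. 0. 0.] deg 0.0
mm [ 204.8   -0.7 -245.9] rot [0. 0. 0.] deg 0.0
```

```bash
python3 -m inch '[{"jaw":1,"x":13,"y":0,"z":-15,"wx":0,"wy":0,"wz":0},{"jaw":1,"x":32,"y":0,"z":-38,"wx":0,"wy":0,"wz":0},{"jaw":1,"x":58,"y":0,"z":-69,"wx":0,"wy":0,"wz":0},{"jaw":1,"x":84,"y":0,"z":-100,"wx":0,"wy":0,"wz":0},{"jaw":1,"x":110,"y":0,"z":-132,"wx":0,"wy":0,"wz":0}]'
python3 -m inch '[{"jaw":1,"x":25,"y":0,"z":-30,"wx":0,"wy":0,"wz":0},{"jaw":1,"x":50,"y":0,"z":-60,"wx":0,"wy":0,"wz":0},{"jaw":1,"x":75,"y":0,"z":-90,"wx":0,"wy":0,"wz":0},{"jaw":1,"x":95,"y":0,"z":-114,"wx":0,"wy":0,"wz":0},{"jaw":1,"x":95,"y":0,"z":-114,"wx":0,"wy":0,"wz":0}]'
python3 - <<'E'
from h import *
print(st()[2]['joints'])
for c in('scene','side'):
  for t in ('nuts_lip','washers_lip','bolts_lip'): get_image(c);pp(t,c)
print('down');go([.45,-.1,.36],Rt([1,0,0],[0,0,-1]))
print('fin');go([.45,.12,.36],Rt([0,1,0],[np.cos(1),0,-np.sin(1)]))
E
```

```text
time_s: 5.6
ee_pos: [0.4279, -0.3091, 0.2004]
orientation: [-179.7, -39.7, 15.8]
contact_force: [0.5, -1.1, -2.3]
grip_width: 0.0152
grasp_force: 45.0
time_s: 6.1
ee_pos: [0.4296, -0.3113, 0.352]
orientation: [179.7, -39.9, 16.2]
contact_force: [-0.3, -0.2, -1.8]
grip_width: 0.0154
grasp_force: 45.0
[-61.13385334  -1.16411416 112.47128811  43.31786404  65.51762416
  -4.77248158]
nuts_lip scene [0.5733 0.1471 0.2508] 0.84 [280. 231.]
washers_lip scene [ 0.6214 -0.0154  0.2504] 0.96 [241. 209.]
bolts_lip scene [ 0.6271 -0.1646  0.2518] 0.85 [218. 188.]
nuts_lip side [0.5731 0.1472 0.2469] 0.71 [288. 167.]
washers_lip side [ 0.6224 -0.0149  0.2465] 0.86 [325. 184.]
bolts_lip side [ 0.6272 -0.1662  0.2542] 0.93 [353. 204.]
down
mm [  67.8 -196.    41. ] rot [ 0.444 -0.596 -1.238] deg 82.7
fin
mm [ 113.9 -407.5   80.3] rot [ 0.178 -0.246 -2.903] deg 167.2
```

```bash
python3 -m inch '[{"jaw":1,"x":7,"y":-20,"z":4,"wx":0.045,"wy":-0.06,"wz":-0.125},{"jaw":1,"x":14,"y":-40,"z":8,"wx":0.09,"wy":-0.12,"wz":-0.25},{"jaw":1,"x":21,"y":-60,"z":12,"wx":0.135,"wy":-0.18,"wz":-0.375},{"jaw":1,"x":28,"y":-80,"z":16,"wx":0.18,"wy":-0.24,"wz":-0.5},{"jaw":1,"x":35,"y":-100,"z":20,"wx":0.225,"wy":-0.3,"wz":-0.62}]'
python3 - <<'E'
from h import *
print(st()[2]['joints'])
print('down');go([.45,-.1,.36],Rt([1,0,0],[0,0,-1]))
E
```

```text
time_s: 7.2
ee_pos: [0.4395, -0.2025, 0.3554]
orientation: [173.1, -19.5, 55.7]
contact_force: [-0.1, 0.4, -1.2]
grip_width: 0.0151
grasp_force: 45.0
[-39.61471871  -3.27580524 106.42996687  20.96698226  72.54421104
  -9.72835541]
down
mm [ 87.  -51.8  19.9] rot [ 0.218 -0.294 -0.612] deg 40.9
```

```bash
python3 -m inch '[{"jaw":1,"x":18,"y":-10,"z":4,"wx":0.045,"wy":-0.06,"wz":-0.125},{"jaw":1,"x":36,"y":-20,"z":8,"wx":0.09,"wy":-0.12,"wz":-0.25},{"jaw":1,"x":54,"y":-30,"z":12,"wx":0.135,"wy":-0.18,"wz":-0.375},{"jaw":1,"x":70,"y":-40,"z":16,"wx":0.18,"wy":-0.24,"wz":-0.5},{"jaw":1,"x":87,"y":-52,"z":20,"wx":0.22,"wy":-0.29,"wz":-0.61}]'
python3 - <<'E'
from h import *
print(st()[2]['joints'])
print('mid');go([.44,.05,.37],Rt([1,1,0],[np.cos(1.3),0,-np.sin(1.3)]))
print('fin');go([.43,.14,.37],Rt([0,1,0],[np.cos(1),0,-np.sin(1)]))
E
```

```text
time_s: 7.7
ee_pos: [0.4508, -0.0994, 0.3601]
orientation: [-180.0, -0.3, 89.9]
contact_force: [0.4, 0.7, -1.7]
grip_width: 0.015
grasp_force: 45.0
[-12.85667357  -1.49581216 101.36707459   0.30212379  80.20751373
 -12.84605033]
mid
mm [149.5 -11.   -9.1] rot [-0.254 -0.114 -0.801] deg 48.6
fin
mm [239.5 -21.1  -8.6] rot [-0.444 -0.451 -1.527] deg 94.7
```

```bash
python3 -m inch '[{"jaw":1,"x":28,"y":-2,"z":-2,"wx":-0.045,"wy":-0.02,"wz":-0.14},{"jaw":1,"x":56,"y":-4,"z":-4,"wx":-0.09,"wy":-0.04,"wz":-0.28},{"jaw":1,"x":84,"y":-6,"z":-6,"wx":-0.135,"wy":-0.06,"wz":-0.42},{"jaw":1,"x":110,"y":-8,"z":-8,"wx":-0.18,"wy":-0.08,"wz":-0.56},{"jaw":1,"x":135,"y":-10,"z":-9,"wx":-0.22,"wy":-0.1,"wz":-0.7}]'
python3 - <<'E'
from h import *
print(st()[2]['joints'])
print('fin');go([.43,.14,.37],Rt([0,1,0],[np.cos(1),0,-np.sin(1)]))
E
```

```text
time_s: 8.2
ee_pos: [0.4407, 0.0361, 0.3701]
orientation: [169.9, 9.2, 129.4]
contact_force: [0.3, 0.2, -2.0]
grip_width: 0.0151
grasp_force: 45.0
[  6.1434419  -12.4656833  110.79062896  -2.19534432  68.15357181
 -33.52281721]
fin
mm [86.  59.2 -3.5] rot [-0.154 -0.307 -0.857] deg 52.9
```

```bash
python3 -m inch '[{"jaw":1,"x":16,"y":10,"z":-1,"wx":-0.025,"wy":-0.05,"wz":-0.14},{"jaw":1,"x":32,"y":20,"z":-1,"wx":-0.05,"wy":-0.1,"wz":-0.28},{"jaw":1,"x":48,"y":32,"z":-2,"wx":-0.08,"wy":-0.16,"wz":-0.42},{"jaw":1,"x":64,"y":44,"z":-3,"wx":-0.11,"wy":-0.21,"wz":-0.57},{"jaw":1,"x":80,"y":55,"z":-3,"wx":-0.135,"wy":-0.26,"wz":-0.72}]'
python3 -m inch '[{"jaw":1,"x":0,"y":0,"z":0,"wx":0,"wy":0,"wz":0}]'
python3 - <<'E'
from h import *
print(st()[2]['joints'])
print('fin');go([.43,.14,.37],Rt([0,1,0],[np.cos(1),0,-np.sin(1)]))
for c in('scene','side','wrist'):
  get_image(c)
  for t in ('scoop_grip','hook_tip','bowl_tip','nuts_lip'):pp(t,c)
save('side','s2.png',(160,60,440,270),2.8)
E
```

```text
time_s: 8.7
ee_pos: [0.4311, 0.1325, 0.3696]
orientation: [175.9, 29.3, 169.2]
contact_force: [-0.4, 0.2, -1.6]
grip_width: 0.0151
grasp_force: 45.0
time_s: 8.8
ee_pos: [0.4302, 0.1328, 0.3686]
orientation: [175.9, 29.2, 169.2]
contact_force: [-0.5, 0.2, -2.4]
grip_width: 0.0147
grasp_force: 45.0
[ 28.68373432 -18.98293263 119.72603339 -18.12625557  54.85800672
 -44.29904142]
fin
mm [ 0.6  7.1 -1.4] rot [-0.026 -0.055 -0.164] deg 10.0
scoop_grip scene [0.4238 0.1306 0.3757] 0.74 [317. 180.]
scoop_grip scene [ 0.2725 -0.5121  0.0405] 0.62 [253. 166.]
hook_tip scene [0.4669 0.1204 0.4003] 0.79 [304. 176.]
hook_tip scene [ 0.2826 -0.5423  0.0061] 0.71 [248. 170.]
bowl_tip scene [ 0.2142 -0.4024 -0.0029] 0.88 [276. 180.]
bowl_tip scene [0.4143 0.1453 0.2494] 0.64 [319. 213.]
nuts_lip scene [0.5748 0.1473 0.2508] 0.82 [280. 231.]
scoop_grip side [0.4267 0.1331 0.3804] 0.97 [246. 138.]
scoop_grip side [ 0.2723 -0.5125  0.0407] 0.71 [292. 395.]
hook_tip side [0.4694 0.1203 0.4038] 0.95 [261. 130.]
hook_tip side [ 0.2863 -0.5409  0.0056] 0.58 [303. 413.]
bowl_tip side [0.4155 0.1437 0.2468] 0.84 [244. 176.]
bowl_tip side [ 0.2155 -0.3962 -0.0008] 0.79 [249. 377.]
nuts_lip side [0.5715 0.1461 0.2462] 0.79 [288. 167.]
scoop_grip wrist [0.4241 0.1344 0.3806] 0.57 [281. 265.]
hook_tip wrist [0.4676 0.1241 0.4031] 0.73 [277. 334.]
bowl_tip wrist [0.4189 0.1406 0.2496] 0.68 [276. 133.]
nuts_lip wrist [0.5718 0.1458 0.2511] 0.85 [300. 240.]
```

View pics/s2.png

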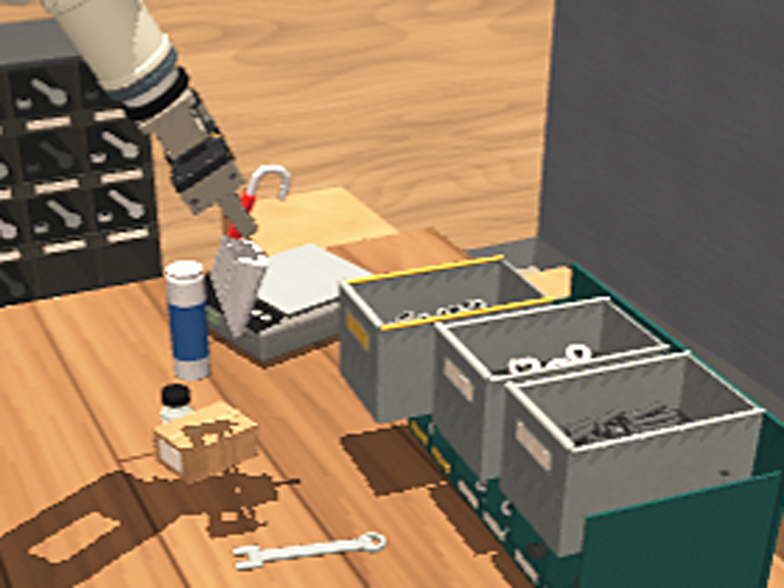

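```bash
cat > fit.py <<'E'
from h import *
N={'scoop_grip':[0,0,0],'hook_tip':[-.036,0,-.035],'bowl_tip':[.125,0,-.0385]}
def scoopfit(cams=('scene','side','wrist'),near=None):
    A=[];B=[]
    for c in cams:
        get_image(c)
        for t,q in N.items():
            L=[np.array(d['location']) for d in pinpoint(t,c) if d['confidence']>.4]
            L=[x for x in L if np.linalg.norm(x-near)<.2]
            if L: A.append(q);B.append(L[0])
    A=np.array(A);B=np.array(B);a=A.mean(0);b=B.mean(0)
    Rm,rs=R.align_vectors(B-b,A-a);Rm=Rm.as_matrix();print('n',len(A),'rssd',rs)
    return b-Rm@a,Rm
E
python3 - <<'E'
from fit import *
p,M,s=st()
g,S=scoopfit(near=p)
print('grip in tool',M.T@(g-p)*1000,'nominal 0,0,-15')
Q=M.T@S;print('scoop x in tool',Q[:,0],'lam',np.degrees(np.arctan2(Q[2,0],Q[0,0])),'y',Q[:,1])
im=get_image('wrist').astype(int)
y=((im[...,0]>150)&(im[...,1]>120)&(im[...,2]<90)).astype(np.uint8);y[330:]=0
n,l,s,_=cv2.connectedComponentsWithStats(y)
for k in range(1,n):
    if s[k,4]<60: continue
    v,u=np.nonzero(l==k);X=bp('wrist',np.column_stack([u,v]),.25)[:,:2];c=X.mean(0);w=np.linalg.svd(X-c,full_matrices=False)[2][0];w*=np.sign(w[0]);t=(X-c)@w
    print(s[k],c,'yaw',np.degrees(np.arctan2(w[1],w[0])),'ends',c+w*t.min(),c+w*t.max())
get_image('wrist');pp('nuts_lip','wrist');pp('washers_lip','wrist')
E
```

```text
n 9 rssd 0.007337737207602549
grip in tool [  0.97182512   0.07197044 -15.67459578] nominal 0,0,-15
scoop x in tool [0.76610088 0.00654842 0.64268699] lam 39.993505024432196 y [-0.01276269 -0.99959593  0.02539849]
[    0     0   226   104 16845] [0.32787517 0.03580222] yaw 85.00839000697736 ends [ 0.32060004 -0.04749346] [0.33533836 0.12125088]
[328   0  22   5  76] [0.32974528 0.19648731] yaw 82.51688502124281 ends [0.32887083 0.18982999] [0.33066409 0.20348225]
[364   0  24  42 243] [0.34007385 0.22176122] yaw -20.78107058160081 ends [0.33319321 0.22437233] [0.35732738 0.21521374]
[ 376    0  131   63 2539] [0.36038981 0.2682994 ] yaw -88.25282243899466 ends [0.35901639 0.31332442] [0.36175348 0.22359368]
[516   8  23   7  82] [0.35498757 0.32880106] yaw 81.66414724488791 ends [0.35368749 0.3199282 ] [0.35609368 0.3363501 ]
[329  19  16  16  89] [0.34358853 0.19459238] yaw 51.58598777542987 ends [0.33958374 0.18954213] [0.34773098 0.19981623]
[ 195   34   92   59 3282] [0.35577147 0.11812982] yaw 75.1483569176805 ends [0.34946986 0.09436591] [0.36624468 0.15762514]
[294  43  44  32
[... 1881 characters left out ...]
57973] yaw -87.11104559512867 ends [0.52257913 0.33201437] [0.5289495  0.20577966]
[ 340  190  220  112 6858] [0.59409884 0.34461699] yaw 89.33763247545109 ends [0.5923865  0.19650401] [0.59567095 0.48060112]
[ 23 205  24   7  89] [ 0.45383803 -0.11855465] yaw 72.00486984808977 ends [ 0.45048928 -0.12886402] [ 0.4571332  -0.10841022]
[ 50 223  38  12 156] [ 0.49225615 -0.10706856] yaw -84.41511849246653 ends [ 0.48969272 -0.08085345] [ 0.49437057 -0.12869188]
[353 271  54  25  95] [0.69235391 0.24612352] yaw -71.39103530275267 ends [0.67748328 0.29028786] [0.70623231 0.20490604]
nuts_lip wrist [0.5736 0.1459 0.2497] 0.9 [300. 240.]
washers_lip wrist [ 0.6203 -0.0111  0.255 ] 0.83 [191. 280.]
```

```bash
python3 - <<'E'
from h import *
for c in('scene','side'):
    im=get_image(c);m=silhouettes('nuts_lip',c)
    m=m[0]['pixels'];hs=cv2.cvtColor(im,cv2.COLOR_RGB2HSV)
    y=(m&(hs[...,1]>120)&(hs[...,2]>110)&(hs[...,0]>18)&(hs[...,0]<34)).astype(np.uint8)
    n,l,s,_=cv2.connectedComponentsWithStats(y,connectivity=8)
    for k in range(1,n):
        if s[k,4]<25: continue
        v,u=np.nonzero(l==k);X=bp(c,np.column_stack([u,v]),.25)[:,:2];o=X.mean(0);w=np.linalg.svd(X-o,full_matrices=False)[2][0];w*=np.sign(w[0]);t=(X-o)@w
        print(c,s[k],'yaw',np.degrees(np.arctan2(w[1],w[0])),'ends',o+w*t.min(),o+w*t.max())
th=np.radians(18);lam=np.radians(40);psi=0
Z=R.from_euler('z',psi,degrees=True).as_matrix()
xs=Z@[-np.sin(th),0,-np.cos(th)];zs=Z@[-np.cos(th),0,np.sin(th)]
tz=np.sin(lam)*xs-np.cos(lam)*zs;ty=Z@[0,1,0];M=Rt(ty,tz)
bead=np.array([.573,.1465,.245])
for up in(.10,.05,0):
    g=bead+.0545*xs+.018*zs-up*xs
    P=g+.0155*tz-.001*M[:,0]
    print(up,g,P);go(P,M)
E
```

```text
scene [207 223  63  22 119] yaw -4.894358677552142 ends [0.58108949 0.09526682] [0.79093939 0.07729715]
scene [225 246  67  28 196] yaw -4.22692844386093 ends [0.58760211 0.2232821 ] [0.80094524 0.20751435]
side [284 151  55  10  87] yaw -4.119309189289718 ends [0.58028012 0.19446642] [0.78569143 0.17967277]
side [296 166  60  12  95] yaw -4.392866717254537 ends [0.56126651 0.06527327] [0.77023384 0.04922028]
side [284 172   7  12  34] yaw 80.5796681466406 ends [0.52774377 0.03355848] [0.54074077 0.11189446]
0.1 [0.56994126 0.1465     0.29383538] [0.57900305 0.1465     0.28122055]
mm [-80.5  32.8 148.9] rot [-0.027 -0.042 -0.169] deg 10.1
0.05 [0.55449041 0.1465     0.24628255] [0.5635522  0.1465     0.23366773]
mm [-44.1  27.4 182.7] rot [-0.027 -0.042 -0.169] deg 10.1
0 [0.53903956 0.1465     0.19872973] [0.54810135 0.1465     0.1861149 ]
mm [ -7.6  21.9 216.5] rot [-0.027 -0.042 -0.169] deg 10.1
```

```bash
cat > hang.py <<'E'
from h import *
def hang(up,lip=(.573,.1465,.25),psi=-4.4,theta=18,zb=-.018,lamd=40):
    th=np.radians(theta);lam=np.radians(lamd)
    Z=R.from_euler('z',psi,degrees=True).as_matrix()
    xs=Z@[-np.sin(th),0,-np.cos(th)];zs=Z@[-np.cos(th),0,np.sin(th)]
    tz=np.sin(lam)*xs-np.cos(lam)*zs;M=Rt(Z@[0,1,0],tz)
    g=np.array(lip)-[0,0,.005]+.0545*xs-zb*zs-up*xs
    P=g+.0155*tz-.001*M[:,0];print(up,'P',P);go(P,M)
E
python3 -c "
from hang import *
hang(.06);hang(0)"
```

```text
0.06 P [0.56666111 0.14698775 0.24317829]
mm [-51.3  28.9 175.9] rot [ 0.012 -0.045 -0.103] deg 6.5
0 P [0.54817474 0.1484102  0.1861149 ]
mm [ -7.4  23.8 216.5] rot [ 0.012 -0.045 -0.103] deg 6.5
```

```bash
sed -i 's/theta=18,zb=-.018/theta=22,zb=-.013,dx=0/; s/-up\*xs/+np.array([0,0,up])+Z@[dx,0,0]/' hang.py
python3 -c "
from hang import *
hang(.06,dx=-.06);hang(.06);hang(0)"
```

```text
0.06 P [0.48893879 0.15296816 0.24612215]
mm [ 14.8  22.7 135. ] rot [ 0.016  0.025 -0.102] deg 6.1
0.06 P [0.54876195 0.14836502 0.24612215]
mm [-37.2  27.6 164.6] rot [ 0.016  0.025 -0.102] deg 6.1
0 P [0.54876195 0.14836502 0.18612215]
mm [ -7.9  23.9 216.8] rot [ 0.016  0.025 -0.102] deg 6.1
```

```bash
python3 -m inch '[{"jaw":1,"x":4,"y":6,"z":35,"wx":0,"wy":0.01,"wz":-0.03},{"jaw":1,"x":8,"y":12,"z":70,"wx":0.01,"wy":0.015,"wz":-0.06},{"jaw":1,"x":12,"y":19,"z":105,"wx":0.015,"wy":0.02,"wz":-0.1},{"jaw":1,"x":15,"y":23,"z":135,"wx":0.016,"wy":0.025,"wz":-0.102},{"jaw":1,"x":15,"y":23,"z":135,"wx":0.016,"wy":0.025,"wz":-0.102}]'
python3 -m inch '[{"jaw":1,"x":0,"y":0,"z":0,"wx":0,"wy":0,"wz":0}]'
python3 - <<'E'
from fit import *
from hang import hang
p,M,s=st();print(s['joints'])
g,S=scoopfit(near=p);Q=M.T@S
print('grip in tool',M.T@(g-p)*1000,'lam',np.degrees(np.arctan2(Q[2,0],Q[0,0])),'tilt',np.degrees(np.arctan2(-S[0,0],-S[2,0])))
for c in('scene','side','wrist'): get_image(c);pp('nuts_lip',c)
hang(.06);hang(0)
E
```

```text
time_s: 11.1
ee_pos: [0.488, 0.1528, 0.2424]
orientation: [-179.8, 27.7, 175.7]
contact_force: [0.0, -0.5, -1.6]
grip_width: 0.0147
grasp_force: 45.0
time_s: 11.2
ee_pos: [0.4886, 0.1531, 0.246]
orientation: [-179.9, 27.9, 175.6]
contact_force: [-0.4, 0.3, -1.0]
grip_width: 0.0152
grasp_force: 45.0
[ 27.18246558  -3.80801337 123.73241939 -23.48255514  38.19582767
 -42.6051039 ]
n 8 rssd 0.008851705656383432
grip in tool [  0.22742203  -0.56613364 -15.49948256] lam 40.12188544001181 tilt 21.868944099379522
nuts_lip scene [0.574  0.147  0.2531] 0.84 [280. 230.]
nuts_lip side [0.5729 0.1469 0.2489] 0.97 [288. 166.]
nuts_lip side [0.5284 0.15   0.2799] 0.45 [275. 160.]
nuts_lip wrist [0.5708 0.144  0.2517] 0.96 [272. 324.]
0.06 P [0.54876195 0.14836502 0.24612215]
mm [-53.1  -0.3  28.2] rot [-0.    -0.    -0.001] deg 0.0
0 P [0.54876195 0.14836502 0.18612215]
mm [-25.   -0.2  81.1] rot [-0.    -0.    -0.001] deg 0.0
```

```bash
python3 -m inch '[{"jaw":1,"x":-26,"y":0,"z":14,"wx":0,"wy":0,"wz":0},{"jaw":1,"x":-53,"y":0,"z":28,"wx":0,"wy":0,"wz":0},{"jaw":1,"x":-53,"y":0,"z":28,"wx":0,"wy":0,"wz":0},{"jaw":1,"x":-39,"y":0,"z":55,"wx":0,"wy":0,"wz":0},{"jaw":1,"x":-39,"y":0,"z":55,"wx":0,"wy":0,"wz":0}]'
python3 - <<'E'
from h import *
from hang import hang
save('side','s3.png',(230,90,350,180),6)
for c in('side','wrist'): get_image(c);pp('nuts_lip',c);pp('hook_tip',c)
hang(0)
E
```

```text
time_s: 12.6
ee_pos: [0.5463, 0.1475, 0.2122]
orientation: [-179.8, 27.7, 175.6]
contact_force: [-1.2, 1.0, -2.0]
grip_width: 0.0151
grasp_force: 45.0
nuts_lip side [0.5699 0.1444 0.2531] 0.88 [288. 166.]
hook_tip side [ 0.2894 -0.544   0.0045] 0.91 [305. 414.]
hook_tip side [0.5855 0.1431 0.2466] 0.73 [292. 167.]
nuts_lip wrist [0.5684 0.1486 0.2505] 0.71 [278. 323.]
hook_tip wrist [0.5843 0.1473 0.2505] 0.59 [278. 334.]
0 P [0.54876195 0.14836502 0.18612215]
mm [15.  -0.6 27. ] rot [ 0.     0.001 -0.001] deg 0.1
```

View pics/s3.png

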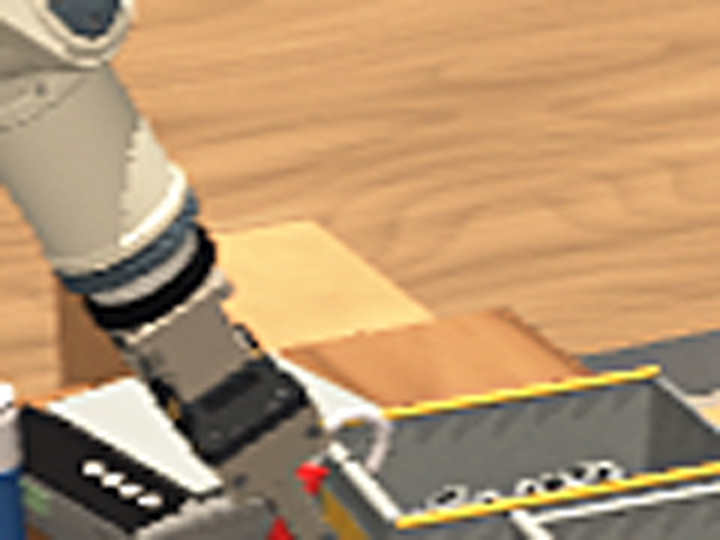

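The hook at (370,440) is over the white front rim, with its lip inside the bin. Lowering.

```bash
python3 -m inch '[{"jaw":1,"x":4,"y":0,"z":7,"wx":0,"wy":0,"wz":0},{"jaw":1,"x":8,"y":0,"z":14,"wx":0,"wy":0,"wz":0},{"jaw":1,"x":12,"y":0,"z":20,"wx":0,"wy":0,"wz":0},{"jaw":1,"x":14,"y":0,"z":25,"wx":0,"wy":0,"wz":0},{"jaw":1,"x":14,"y":0,"z":25,"wx":0,"wy":0,"wz":0}]'
python3 - <<'E'
from h import *
from hang import hang
hang(0);p=st()[0]
for c in('side','wrist','scene'):
  get_image(c);pp('nuts_lip',c);pp('scoop_grip',c);pp('bowl_tip',c);pp('hook_tip',c)
E
```

```text
time_s: 13.45
ee_pos: [0.549, 0.1489, 0.1871]
orientation: [180.0, 28.1, 175.6]
contact_force: [-1.9, -0.1, 4.3]
grip_width: 0.0146
grasp_force: 45.0
0 P [0.54876195 0.14836502 0.18612215]
mm [ 0.6 -0.5  0.8] rot [-0.     0.001 -0.   ] deg 0.1
nuts_lip side [0.5697 0.1481 0.252 ] 0.68 [287. 165.]
nuts_lip side [ 0.6252 -0.167   0.2531] 0.56 [352. 205.]
scoop_grip side [0.5789 0.147  0.1861] 0.7 [290. 183.]
scoop_grip side [ 0.2729 -0.5086  0.0399] 0.66 [291. 394.]
scoop_grip side [0.5454 0.1529 0.1991] 0.57 [280. 180.]
bowl_tip side [ 0.2136 -0.396   0.001 ] 0.93 [249. 377.]
bowl_tip side [0.5311 0.1537 0.0693] 0.82 [277. 214.]
hook_tip side [ 0.2862 -0.5418  0.003 ] 0.72 [303. 415.]
hook_tip side [0.587  0.1449 0.2238] 0.7 [292. 173.]
nuts_lip wrist [0.5679 0.1479 0.2478] 0.98 [277. 372.]
scoop_grip wrist [0.5395 0.1486 0.202 ] 0.64 [274. 269.]
bowl_tip wrist [0.5331 0.1499 0.0702] 0.71 [276. 136.]
hook_tip wrist [0.5877 0.147  0.2196] 0.81 [278. 334.]
nuts_lip scene [0.5741 0.1482 0.2524] 0.79 [280. 231.]
scoop_grip scene [0.5387 0.1472 0.1977] 0.54 [289. 239.]
scoop_grip scene [ 0.2718 -0.512   0.0401] 0.53 [253. 166.]
bowl_tip scene [ 2.123e-01 -4.022e-01 -3.000e-04] 0.7 [276. 180.]
bowl_tip scene [0.5282 0.1515 0.067 ] 0.63 [291. 267.]
hook_tip scene [ 0.2834 -0.5397  0.0097] 0.77 [249. 169.]
hook_tip scene [0.5842 0.1462 0.2217] 0.68 [277. 239.]
hook_tip scene [0.5275 0.1528 0.0681] 0.38 [291. 267.]
```

```bash
python3 -m inch '[{"jaw":1,"x":0,"y":0,"z":0.5,"wx":0,"wy":0,"wz":0},{"jaw":1,"x":0,"y":0,"z":0.5,"wx":0,"wy":0,"wz":0},{"jaw":1,"x":0,"y":0,"z":0.5,"wx":0,"wy":0,"wz":0}]' 4
python3 -m inch '[{"jaw":0.62,"x":0,"y":0,"z":0,"wx":0,"wy":0,"wz":0},{"jaw":0.58,"x":0,"y":0,"z":0,"wx":0,"wy":0,"wz":0},{"jaw":0.52,"x":0,"y":0,"z":0,"wx":0,"wy":0,"wz":0},{"jaw":0.4,"x":0,"y":0,"z":0,"wx":0,"wy":0,"wz":0},{"jaw":0.2,"x":0,"y":0,"z":0,"wx":0,"wy":0,"wz":0}]'
python3 -m inch '[{"jaw":-0.5,"x":0,"y":0,"z":0,"wx":0,"wy":0,"wz":0},{"jaw":-1,"x":0,"y":0,"z":0,"wx":0,"wy":0,"wz":0},{"jaw":-1,"x":0,"y":0,"z":0,"wx":0,"wy":0,"wz":0},{"jaw":-1,"x":0,"y":0,"z":0,"wx":0,"wy":0,"wz":0}]'
python3 - <<'E'
from fit import *
p,M,s=st()
g,S=scoopfit(near=p)
print('grip',g,'tilt',np.degrees(np.arctan2(-S[0,0],-S[2,0])),'xs',S[:,0],'zs',S[:,2])
save('wrist','w5.png')
E
```

```text
time_s: 14.5
ee_pos: [0.5487, 0.1486, 0.1869]
orientation: [-180.0, 28.0, 175.6]
contact_force: [2.4, -0.6, 3.6]
grip_width: 0.0159
grasp_force: 4.0
time_s: 15.0
ee_pos: [0.5483, 0.1486, 0.1865]
orientation: [-180.0, 28.0, 175.6]
contact_force: [0.0, 0.4, 0.1]
grip_width: 0.0336
grasp_force: 0.0
time_s: 15.4
ee_pos: [0.5485, 0.1486, 0.1867]
orientation: [-180.0, 28.0, 175.6]
contact_force: [0.2, 0.2, -0.5]
grip_width: 0.0654
grasp_force: 0.0
n 8 rssd 0.008940618594961114
grip [0.54293073 0.14821486 0.19719781] tilt 17.738805458906132 xs [-0.30444609  0.03902733 -0.95172971] zs [-0.95041164  0.05414636  0.30624482]
```

View pics/w5.png

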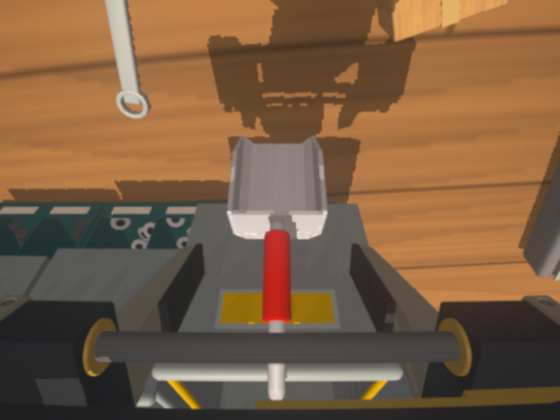

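The scoop hangs centred on the rim (rim v≈372, hook over it at u≈277), and the open fingers straddle it. I'll raise the tool 15 mm, open fully and push the wall on both sides of the scoop.

```bash
python3 -m inch '[{"jaw":-1,"x":-3,"y":0,"z":-6,"wx":0,"wy":0,"wz":0},{"jaw":-1,"x":-7,"y":0,"z":-13,"wx":0,"wy":0,"wz":0},{"jaw":-1,"x":-7,"y":0,"z":-13,"wx":0,"wy":0,"wz":0},{"jaw":-1,"x":-7,"y":0,"z":-13,"wx":0,"wy":0,"wz":0},{"jaw":-1,"x":-7,"y":0,"z":-13,"wx":0,"wy":0,"wz":0}]'
python3 -m inch '[{"jaw":-1,"x":-4.4,"y":0,"z":2.4,"wx":0,"wy":0,"wz":0},{"jaw":-1,"x":-8.8,"y":0,"z":4.7,"wx":0,"wy":0,"wz":0},{"jaw":-1,"x":-13.2,"y":0,"z":7,"wx":0,"wy":0,"wz":0},{"jaw":-1,"x":-17.7,"y":0,"z":9.4,"wx":0,"wy":0,"wz":0},{"jaw":-1,"x":-22,"y":0,"z":11.7,"wx":0,"wy":0,"wz":0}]'
python3 - <<'E'
from h import *
for c in('scene','wrist'):
  get_image(c);pp('nuts_lip',c);pp('scoop_grip',c);pp('hook_tip',c)
save('wrist','w6.png')
E
```

```text
time_s: 16.55
ee_pos: [0.5485, 0.1486, 0.2016]
orientation: [-180.0, 28.0, 175.6]
contact_force: [-0.4, -0.3, -0.6]
grip_width: 0.092
grasp_force: 0.0
time_s: 17.05
ee_pos: [0.5735, 0.1466, 0.2012]
orientation: [-180.0, 27.9, 175.6]
contact_force: [-4.4, 1.3, 2.7]
grip_width: 0.0916
grasp_force: 2.4
nuts_lip scene [0.5831 0.1445 0.2551] 0.92 [277. 230.]
scoop_grip scene [0.5537 0.1421 0.1945] 0.66 [284. 241.]
scoop_grip scene [ 0.2705 -0.5125  0.0395] 0.53 [254. 166.]
scoop_grip scene [ 0.4465 -0.5259 -0.0021] 0.16 [220. 183.]
hook_tip scene [ 0.2805 -0.5421  0.0067] 0.75 [249. 170.]
hook_tip scene [0.5922 0.1468 0.2229] 0.57 [275. 239.]
nuts_lip wrist [0.5823 0.1466 0.2471] 0.78 [277. 336.]
scoop_grip wrist [0.5558 0.1501 0.1994] 0.88 [279. 236.]
```

View pics/w6.png

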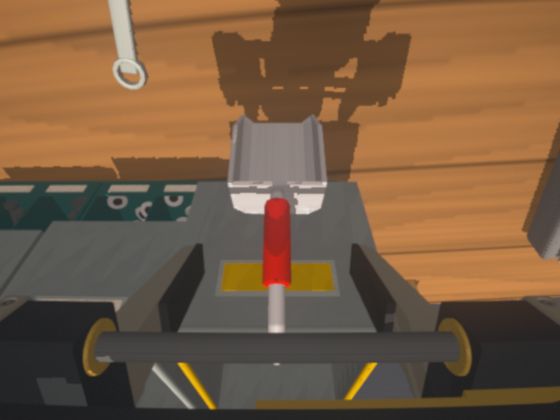

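```bash
python3 -m inch '[{"jaw":-1,"x":-6,"y":0,"z":3,"wx":0,"wy":0,"wz":0},{"jaw":-1,"x":-12.4,"y":0,"z":6.6,"wx":0,"wy":0,"wz":0},{"jaw":-1,"x":-18.5,"y":0,"z":9.9,"wx":0,"wy":0,"wz":0},{"jaw":-1,"x":-24.7,"y":0,"z":13.2,"wx":0,"wy":0,"wz":0},{"jaw":-1,"x":-30.9,"y":0,"z":16.5,"wx":0,"wy":0,"wz":0}]'
python3 -m inch '[{"jaw":-1,"x":-4.4,"y":0,"z":2.4,"wx":0,"wy":0,"wz":0},{"jaw":-1,"x":-8.8,"y":0,"z":4.7,"wx":0,"wy":0,"wz":0},{"jaw":-1,"x":-13.2,"y":0,"z":7,"wx":0,"wy":0,"wz":0}]'
python3 - <<'E'
from h import *
for c in('scene','wrist'):
  get_image(c);pp('nuts_lip',c);pp('scoop_grip',c)
E
```

```text
time_s: 18.0
ee_pos: [0.6083, 0.1439, 0.2012]
orientation: [-180.0, 27.9, 175.6]
contact_force: [-5.1, 1.7, 3.1]
grip_width: 0.092
grasp_force: 2.5
time_s: 18.3
ee_pos: [0.6233, 0.1427, 0.2013]
orientation: [-180.0, 28.0, 175.6]
contact_force: [-4.3, 0.0, 1.4]
grip_width: 0.0921
grasp_force: 2.4
nuts_lip scene [0.6341 0.1421 0.2544] 0.84 [263. 236.]
nuts_lip scene [ 0.4061  0.2663 -0.0009] 0.63 [338. 286.]
scoop_grip scene [ 0.2742 -0.5134  0.0397] 0.92 [253. 166.]
scoop_grip scene [0.6039 0.1412 0.1932] 0.65 [271. 247.]
scoop_grip wrist [0.6055 0.1447 0.197 ] 0.82 [276. 233.]
```

```bash
python3 -m inch '[{"jaw":-1,"x":-4.4,"y":0,"z":2.4,"wx":0,"wy":0,"wz":0},{"jaw":-1,"x":-8.8,"y":0,"z":4.7,"wx":0,"wy":0,"wz":0},{"jaw":-1,"x":-8.8,"y":0,"z":4.7,"wx":0,"wy":0,"wz":0}]'
python3 -m inch '[{"jaw":-1,"x":-2.6,"y":0,"z":1.4,"wx":0,"wy":0,"wz":0},{"jaw":-1,"x":-4.4,"y":0,"z":2.4,"wx":0,"wy":0,"wz":0}]'
```

```text
time_s: 18.9
ee_pos: [0.6338, 0.1421, 0.2016]
orientation: [-180.0, 28.0, 175.6]
contact_force: [-0.0, 0.8, -0.3]
grip_width: 0.0917
grasp_force: 0.1
time_s: 19.1
ee_pos: [0.6381, 0.1418, 0.2013]
orientation: [-180.0, 28.0, 175.6]
contact_force: [-4.3, 1.1, 2.2]
grip_width: 0.0918
grasp_force: 2.2
```

```bash
python3 -m inch '[{"jaw":-1,"x":-2.6,"y":0,"z":1.4,"wx":0,"wy":0,"wz":0},{"jaw":-1,"x":-4.4,"y":0,"z":2.4,"wx":0,"wy":0,"wz":0}]'
```

```text
time_s: 19.3
ee_pos: [0.6433, 0.1413, 0.2013]
orientation: [-180.0, 28.0, 175.6]
contact_force: [-4.3, 0.8, 2.0]
grip_width: 0.0921
grasp_force: 2.2
```

```bash
python3 -m inch '[{"jaw":-1,"x":-2.6,"y":0,"z":1.4,"wx":0,"wy":0,"wz":0},{"jaw":-1,"x":-2.6,"y":0,"z":1.4,"wx":0,"wy":0,"wz":0}]'; python3 -m inch '[{"jaw":-1,"x":-2.6,"y":0,"z":1.4,"wx":0,"wy":0,"wz":0},{"jaw":-1,"x":-2.6,"y":0,"z":1.4,"wx":0,"wy":0,"wz":0}]'
```

```text
time_s: 19.5
ee_pos: [0.6455, 0.1412, 0.2011]
orientation: [-180.0, 27.9, 175.5]
contact_force: [-11.1, 2.6, 7.1]
grip_width: 0.0919
grasp_force: 5.6
time_s: 19.7
ee_pos: [0.6461, 0.141, 0.2009]
orientation: [-180.0, 27.7, 175.5]
contact_force: [-30.8, 6.4, 22.0]
grip_width: 0.0917
grasp_force: 15.5
```

```bash
python3 - <<'E'
from h import *
for c in('scene','side'):
  get_image(c)
  for t in('nuts_lip','washers_lip','bolts_lip','scoop_grip'): pp(t,c)
save('scene','s7.png',(160,150,330,310),4)
E
```

```text
nuts_lip scene [0.6546 0.1377 0.2534] 0.89 [256. 238.]
washers_lip scene [ 0.6208 -0.015   0.2506] 0.92 [241. 209.]
bolts_lip scene [ 0.6257 -0.1627  0.2523] 0.84 [219. 188.]
bolts_lip scene [0.6564 0.1396 0.252 ] 0.59 [256. 239.]
scoop_grip scene [0.6259 0.1402 0.1983] 0.77 [265. 248.]
scoop_grip scene [ 0.2717 -0.5115  0.0362] 0.74 [253. 167.]
nuts_lip side [0.6526 0.1407 0.2501] 0.59 [310. 162.]
washers_lip side [ 0.6222 -0.0133  0.2455] 0.91 [325. 185.]
washers_lip side [0.3929 0.3441 0.0005] 0.5 [224. 214.]
bolts_lip side [ 0.6277 -0.165   0.2521] 0.66 [353. 205.]
bolts_lip side [0.3948 0.347  0.0006] 0.2 [224. 213.]
scoop_grip side [0.6284 0.1447 0.1991] 0.75 [303. 177.]
scoop_grip side [ 0.2715 -0.5107  0.0401] 0.64 [291. 395.]
scoop_grip side [0.6242 0.1415 0.0675] 0.28 [302. 210.]
```

View pics/s7.png

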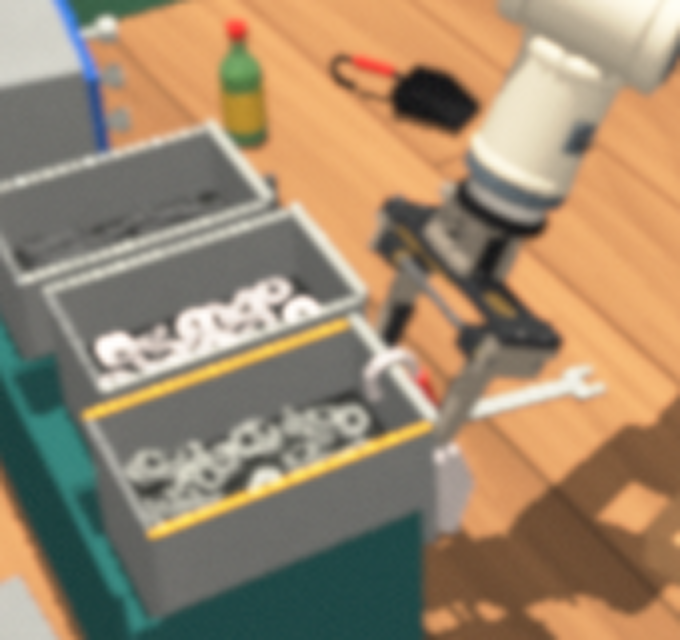

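The bin hit a hard stop at lip x≈0.654 (force jumped from 4 to 30 N). The hook at (390,370) is still over the front rim. Backing off.

```bash
python3 -m inch '[{"jaw":-1,"x":4.4,"y":0,"z":-2.4,"wx":0,"wy":0,"wz":0},{"jaw":-1,"x":13,"y":0,"z":-7,"wx":0,"wy":0,"wz":0},{"jaw":-1,"x":30,"y":0,"z":-16,"wx":0,"wy":0,"wz":0},{"jaw":-1,"x":48,"y":0,"z":-26,"wx":0,"wy":0,"wz":0},{"jaw":-1,"x":66,"y":0,"z":-35,"wx":0,"wy":0,"wz":0}]'
python3 -m inch '[{"jaw":-1,"x":26,"y":0,"z":-14,"wx":0,"wy":0,"wz":0},{"jaw":-1,"x":52,"y":0,"z":-28,"wx":0,"wy":0,"wz":0},{"jaw":-1,"x":78,"y":0,"z":-42,"wx":0,"wy":0,"wz":0},{"jaw":-1,"x":78,"y":0,"z":-42,"wx":0,"wy":0,"wz":0},{"jaw":-1,"x":78,"y":0,"z":-42,"wx":0,"wy":0,"wz":0}]'
python3 - <<'E'
from fit import *
g,S=scoopfit(near=np.array([.625,.142,.2]))
print('grip',g,'tilt',np.degrees(np.arctan2(-S[0,0],-S[2,0])),S[:,1])
for c in('scene','side','wrist'):
  get_image(c)
  for t in('nuts_lip','washers_lip','bolts_lip','carton','jar','wrench','bolt_a'): pp(t,c)
save('wrist','w8.png')
E
```

```text
time_s: 20.75
ee_pos: [0.574, 0.1465, 0.2013]
orientation: [180.0, 28.0, 175.6]
contact_force: [0.4, -0.2, -0.3]
grip_width: 0.0921
grasp_force: 0.0
time_s: 21.25
ee_pos: [0.4866, 0.1539, 0.2022]
orientation: [180.0, 28.1, 175.6]
contact_force: [1.0, -0.2, 0.4]
grip_width: 0.0919
grasp_force: 0.0
n 8 rssd 0.13369404797419496
grip [0.63028452 0.13608199 0.20231097] tilt 9.126084345211014 [-0.90368636 -0.42798401  0.01344061]
nuts_lip scene [0.6569 0.1383 0.252 ] 0.73 [256. 239.]
washers_lip scene [ 0.6217 -0.0125  0.2486] 0.9 [241. 210.]
bolts_lip scene [ 0.6262 -0.1676  0.2527] 0.9 [218. 187.]
jar scene [ 0.3916  0.3476 -0.0041] 0.71 [357. 300.]
jar scene [0.6249 0.1462 0.0638] 0.58 [267. 278.]
jar scene [ 0.447  -0.5248 -0.0007] 0.38 [220. 183.]
wrench scene [4.467e-01 1.770e-02 1.000e-04] 0.75 [287. 249.]
bolt_a scene [ 0.413  -0.2382 -0.0005] 0.53 [259. 212.]
bolt_a scene [ 0.5035 -0.363  -0.0008] 0.51 [226. 205.]
nuts_lip side [0.6556 0.1422 0.2503] 0.62 [311. 162.]
washers_lip side [ 0.6236 -0.0123  0.2436] 0.91 [325. 185.]
bolts_lip side [ 0.6269 -0.1676  0.2538] 0.77 [353. 205.]
jar side [0.393  0.3472 0.0031] 0.54 [223. 213.]
wrench side [0.4498 0.0164 0.0017] 0.79 [271. 257.]
bolt_a side [ 0.4146 -0.2394 -0.0055] 0.59 [295. 312.]
bolt_a side [ 5.005e-01 -3.628e-01  2.000e-04] 0.42 [345. 330.]
nuts_lip wrist [0.6491 0.1392 0.2499] 0.74 [274. 407.]
nuts_lip wrist [0.6691 0.1409 0.2231] 0.65 [278. 382.]
carton wrist [ 4.070e-01  2.678e-01 -1.000e-04] 0.7 [395.  18.]
carton wrist [0.6554 0.1395 0.2507] 0.32 [275. 410.]
wrench wrist [ 0.4528  0.0177 -0.0075] 0.68 [148.  85.]
bolt_a wrist [0.6624 0.1431 0.1863] 0.69 [279. 343.]
```

View pics/w8.png

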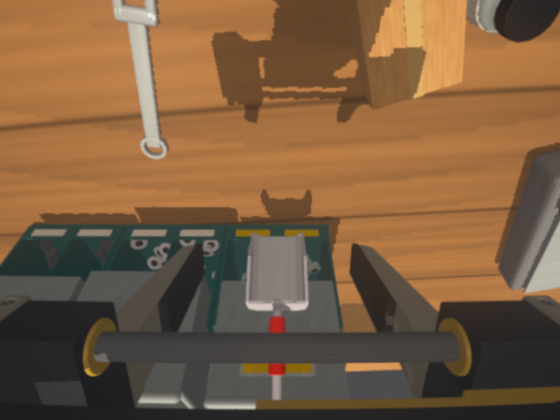

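The scoop hangs centred and upright on the nut bin's front at (277,330), the bin is home, the neighbours have not moved, and the gripper is clear. Handing in.

```bash
python3 -c "
from rig import env
print(env.sign_off())"
```

```text
the job is handed in; nothing more can be done
None
```

The job is handed in at about 21 s of the 61 s allowed: the scoop hangs by its hook on the outside of the lock-nut bin's front rim, and the bin is pushed home against its stop. The other bins and the bystanders I re-checked (wrench, jar, carton, bolt_a) had not moved.

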